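# Walk a litho stone up to its head stop and clamp it

## Task

Swing the hold-down arm up out of the way, then walk the heavy printing stone up to the green head stop by pushing its two rear corners in turn, red corner first, then blue, then red again and so on, so that it swings clearly (about ten degrees past straight) to one side and then the other, without lifting or tipping it. Finish with its front edge square and fully home against the stop and roughly centred, then lower the hold-down gently, without dropping it, so that its pad rests on the stone; leave the other things on the bench where they are.

Things in the scene. Friction and masses are not known exactly. Their poses are not given: they have to be found in the camera images.
- stop: Green iron head stop fixed to the bench, 55 mm deep, 200 wide, 34 high, brass strip along its face. Origin: middle of the stop face, at table level. +x is the direction in which the stone is walked: the stone comes from negative x, the stop's solid lies at x 0 to 55 mm. +y is to the left when looking along +x, z up.
- swing_mark (a point): An invisible frame fixed on top of the stop, 30 mm behind its face, turned 45 degrees to the left of the stop's +x; it only serves to tell left swings from right ones (angle to the stone's x axis: 45 degrees when the stone is straight, less when swung left, more when swung right).
- hinge (a point): Middle of the hinge axis of the hold-down: 30 mm behind the stop face, 62 mm above the table; the axis runs along the stop's y, between two cheeks whose tops are 78 mm high and whose outer faces are 48 mm either side of the middle.
- handle (a point): Middle of the orange round cross handle at the hold-down's free end: 14 mm bar along the stop's y, 55 mm free between two 9 mm side rods; 156 mm from the hinge axis, and 0.13 rad higher about it than the joint value. Down: 125 mm before the stop face, 82 mm up. Pinched across (fingers closing along the stop's x) from above, it turns between the pads as the arm swings; lifting takes about 5 N.
- holddown (a joint): Angle of the hold-down (steel rods, brass block with a black pad beneath, 70 mm from the hinge; 0.45 kg). 0 = down on nothing (pad 36 mm above the table, in the way of the stone), about 0.06 = resting on the stone, 1.55 = upright. Stiff hinge: let go, it stays up above about 1.1 rad, but below about 0.8 it drops by its own weight.
- stone_center (a point): Centre of the stone, half-way up: beige slab 110 mm long (x, forward), 180 wide (y, left), 40 high, about 1.9 kg (mass and friction vary), ink lines on top; too large to grasp. Pushed forward with closed fingers 10 to 20 mm above the table near one rear corner (6 to 16 N), it turns about a point some 100 to 150 mm to the other side of its centre, so the centre advances too.
- stone_front (a point): Middle of the stone's front face, 20 mm above the table (55 mm ahead of the centre).
- red_corner (a point): Push place marked red on the rear face, near its right-hand corner (looking along the stone's +x): 55 mm behind and 75 mm to the right of the centre, half-way up. A red patch also shows on top.
- blue_corner (a point): Push place marked blue on the rear face, near its left-hand corner: 55 mm behind and 75 mm to the left of the centre, half-way up. A blue patch also shows on top.
- book: Dark red book, 190 x 140 x 30 mm, lying on the bench; origin under its centre. To be left alone.
- roller: Ink roller with a black 110 mm drum and wooden handle, 190 mm long, 44 mm high; origin under the drum. To be left alone.
- ink_can: Ink can with blue label, 72 mm across, 60 mm high; origin under its centre. To be left alone.
- ink_jar: Ink jar with yellow label, 60 mm across, 70 mm high; origin under its centre. To be left alone.
- ink_knife: Ink spatula lying on the bench; origin under its middle. To be left alone.
- mug: Blue mug, 76 mm across, 85 mm high; origin under its centre. To be left alone.
- tray: Wooden tray, 160 x 110 x 35 mm; origin under its centre. To be left alone.
Things that resemble listed ones, but are neither listed nor needed, are in the scene too. Leave any purple or turquoise look-alike of the part that bears stone_center alone.

How it is judged:
On the way, in this order (a step that is already met when the one before it is completed fails the run):
1. the hold-down is swung up past 1.1 rad (value of joint holddown above 1.1 rad), for 0.2 s.
2. the red corner leads: the stone is swung left by more than 0.12 rad (7 degrees) from the stop's direction (angle between the x axis of stone_center and the x axis of swing_mark, either way round below 0.6654 rad), for 0.05 s.
3. the blue corner leads: swung right by more than 0.12 rad, the centre at least 20 mm from its start (angle between the x axis of stone_center and the x axis of swing_mark, either way round above 0.9054 rad and distance of stone_center from where it was at the start of the episode above 0.02 m), for 0.05 s.
4. the red corner leads again: swung left by more than 0.12 rad, the centre at least 50 mm from its start (angle between the x axis of stone_center and the x axis of swing_mark, either way round below 0.6654 rad and distance of stone_center from where it was at the start of the episode above 0.05 m), for 0.05 s.
5. the stone is home: front within 4 mm of the stop face, square within 0.035 rad, centred within 28 mm, the hold-down still up (above 0.8 rad) (x of stone_front in the frame of stop above -0.004 m and angle between the x axis of stone_center and the x axis of stop, either way round below 0.035 rad and y of stone_front in the frame of stop between -0.028 and 0.028 m and value of joint holddown above 0.8 rad), for 0.2 s.
At the end, for the whole second after the job is handed in: The stone lies flat and still with the middle of its front within 5 mm of the stop face, square to it within 0.04 rad and centred within 30 mm, and the hold-down rests on it (joint below 0.12 rad, pad pressing on the stone with more than 0.3 N) (x of stone_front in the frame of stop above -0.005 m and angle between the x axis of stone_center and the x axis of stop, either way round below 0.04 rad and y of stone_front in the frame of stop between -0.03 and 0.03 m and contact force between holddown and stone above 0.3 N and value of joint holddown below 0.12 rad and angle between stone_center's own z axis and vertical below 0.03 rad and linear speed of stone below 0.01 m/s); the robot touches nothing.
It fails at once if the stone is lifted or tipped (centre more than 10 mm above its resting height, or tilted over 0.15 rad) (height (world z) of stone_center above 0.03 m or angle between stone_center's own z axis and vertical above 0.15 rad).
It fails at once if the hold-down is dropped or slammed (below 0.7 rad it swings down faster than 2.3 rad/s) (value of joint holddown below 0.7 rad and velocity of joint holddown below -2.3 rad/s).
It fails at once if a bystander is moved by more than 15 mm (distance of any of book, roller, ink_can, ink_jar, ink_knife, mug, tray from where it was at the start of the episode above 0.015 m).
It also fails if it takes over 72 s, if anything falls off the work surface, if the arm or the gripper's body presses on something with over 40 N, if the wrist force passes 120 N, or if a joint passes its speed limit or range.

## Robot

A 6-joint arm with a two-finger parallel gripper is mounted at the origin on the work surface. World frame = base frame: x ahead of the robot, y to its left, z up, the work surface at z = 0. Lengths are in m, angles in rad, forces in N, time in s.
With the tool pointing down it reaches from about 0.35 to 0.95 m from the base axis. Payload 17.4 kg.
Tool frame: the origin (TCP) lies midway between the tips of the shut fingers; the grasp point (between the pads) lies 19 mm behind it; x points along the fingers, y is the direction in which the jaws open and shut, and the axes are right-handed (so a half turn about x gives the same grasp; the last joint's range is limited). The gripper opens to 93 mm and grips with 3 to 60 N. Pads are 15 mm wide; open, the fingers measure 128 mm over their backs; the gripper's body (75 mm by 188 mm) begins 65 mm behind the grasp point.
Start: joints at [1.253, 0.116, 1.442, -0, 1.584, -0.038], TCP at [0.186, 0.649, 0.219] pointing down, gripper open.
Joint ranges: [-2.83, 2.83], [-0.83, 2.19], [0.07, 2.5], [-1.14, 4.28], [0.01, 3], [-2.97, 2.97]. Speed limits (rad/s): [1.89, 1.89, 2.22, 3.14, 3.14, 3.14].

## Interface

Orientations are given as a rotation vector (axis times angle).
In Python, from cell import r, set_gripper, sensors, optics gives the robot as it stands. Calls block until the motion is done:
- r.reach(position, orientation): joint-space move of the TCP to a pose.
- r.movel(position, vel=0.15, ori=None): straight line of the TCP; ori=None keeps the orientation; vel is the mean speed in m/s.
- r.move_joints(angles): joint-space move.
- set_gripper(opening, squeeze=None): finger opening in m; squeeze is the grip in N (None keeps the last); returns when the fingers have stopped.
- r.hold(seconds).
- r.inverse_kinematics(position, orientation): joint angles nearest the present ones, or None.
- sensors.observe(): the state.
- optics.grab_frame(name): name is "scene" or "side" or "wrist"; returns a dict with "image" (400x640x3 uint8, red, green, blue), "fx", "fy", "cx", "cy" (pixels), "k1" (the pictures are not rectified: a ray, as slopes to the right and down, at radius r is drawn at 1 + k1 r^2 times it, then the intrinsics apply), "R" (3x3) and "t" (3): a world point X has camera coordinates R X + t; the wrist camera has in their place "tool_from_camera" (4x4, takes a point from camera to tool coordinates, whose origin is the TCP and whose axes are the tool frame's). Camera axes: x right, y down, z forward; pixel columns grow to the right and rows downward; lengths in m; the calibration is good to about 2 mm. A picture is of the moment at which its call begins: read the wrist's pose just before it. There is no depth.
A pose or a line that the arm cannot do raises r.IKError and nothing moves.
- r.job_done(): hands the job in, once; it reports no verdict.
Trained networks look in a picture, given as the dict that the camera call returned (one of the last four; its "shot" number tells which), for a name from the list of things; names that differ only in an ending like _2 or _b are one class to them, and where a whole thing is asked for, a point or a joint stands for the part that bears it (a point fixed in the world has none). Each returns a list of dicts, best first, with "confidence" (0 to 1); they miss things now and then, are a little off and sometimes report something else, mostly with a low value. They report only what shows in the picture. A call takes as long as a camera call. They do not tell look-alikes from the thing itself.
- optics.boxes_of(picture, query): "at" ([x, y, z] in m, in the coordinates of the camera as it stood for that picture, good to about 4 mm: the middle of the surface that is visible of it).
- optics.silhouettes(picture, query): "mask" (400x640 bool, what is visible of it).
- optics.place_of(picture, query): "at" ([x, y, z] in m, in the coordinates of the camera as it stood for that picture, good to about 4 mm: a listed point, or the origin of a listed thing).
The state is a dict: "t": time; "joint_pos": joint angles; "qd": joint speeds; "joint_torque": joint torques, N m; "tcp_pos": TCP position; "orientation": TCP orientation; "wrist_force": force on the tool from outside, world axes, zero at the start; "moment": the same for the moment, N m; "width": finger opening in m.
Only numpy, scipy, OpenCV 4.12 (cv2) and the standard library are available. Lean on these libraries where they do the work, as an engineer would, in place of code of your own. Each camera call takes 0.05 s, during which the arm holds its last target. There are 200 camera calls.

## Working session

There is one attempt and no reset: what is moved stays moved. The work goes in short steps, each a Python script; the robot and the scene stay as the last script left them, time stands still between calls to the robot, and variables do not carry over. Pictures are saved under pics/ and viewed, about 8 in all and at most 12, crops included, and the job is handed in when it is done.

```bash
mkdir -p pics; ls; cat > h.py <<'E'
import numpy as np, cv2
from cell import r, set_gripper, sensors, optics
from scipy.spatial.transform import Rotation as Ro
def save(p,n): cv2.imwrite('pics/'+n,p['image'][:,:,::-1])
def world(p,a): return np.array(p['R']).T@(np.array(a)-np.array(p['t']))
def down(yaw): # tool x down, tool y (jaw) along (cos yaw, sin yaw)
    x=np.array([0,0,-1.]);y=np.array([np.cos(yaw),np.sin(yaw),0]);return Ro.from_matrix(np.c_[x,y,np.cross(x,y)]).as_rotvec()
def look(cam,names,n=2):
    p=optics.grab_frame(cam); out={}
    for q in names:
        out[q]=[(np.round(world(p,d['at']),4),round(d['confidence'],2)) for d in optics.place_of(p,q)[:n]]
    return p,out
E
python3 - <<'E'
from h import *
for cam in ['scene','side']:
    p,o=look(cam,['stop','stone_center','stone_front','red_corner','blue_corner','handle','hinge','book','roller','ink_can','ink_jar','ink_knife','mug','tray'],3)
    save(p,cam+'0.png'); print(cam,world(p,[0,0,0]))
    for k,v in o.items(): print(k,*[(list(a),c) for a,c in v])
print(sensors.observe())
E
```

```text
pics
scene [1.18625241 0.44671123 1.31177888]
stop ([np.float64(0.5516), np.float64(0.1763), np.float64(-0.0009)], 0.59) ([np.float64(0.586), np.float64(-0.0752), np.float64(0.0206)], 0.43)
stone_center ([np.float64(0.185), np.float64(-0.3181), np.float64(0.018)], 0.74) ([np.float64(0.3137), np.float64(0.1719), np.float64(0.0154)], 0.71) ([np.float64(0.5297), np.float64(-0.0053), np.float64(0.0174)], 0.69)
stone_front ([np.float64(0.5451), np.float64(0.0503), np.float64(0.0195)], 0.76) ([np.float64(0.3071), np.float64(0.114), np.float64(0.0185)], 0.69) ([np.float64(0.2431), np.float64(-0.3168), np.float64(0.0172)], 0.65)
red_corner ([np.float64(0.1333), np.float64(-0.3958), np.float64(0.0187)], 0.88) ([np.float64(0.242), np.float64(0.2312), np.float64(0.0181)], 0.79) ([np.float64(0.5845), np.float64(-0.0728), np.float64(0.0207)], 0.65)
blue_corner ([np.float64(0.4366), np.float64(-0.039), np.float64(0.0163)], 0.95) ([np.float64(0.3921), np.float64(0.2166), np.float64(0.0214)], 0.82) ([np.float64(0.1321), np.float64(-0.2472), np.float64(0.016)], 0.62)
handle ([np.float64(0.5312), np.f
[... 2756 characters left out ...]
5136), np.float64(-0.4128), np.float64(0.0034)], 0.15)
{'t': 1.5, 'joint_pos': array([ 1.25320364e+00,  1.16001557e-01,  1.44158809e+00, -6.73754380e-06,
        1.58401080e+00, -3.77932852e-02]), 'qd': array([-0.00053937, -0.00099394,  0.00063056, -0.00018598,  0.00177004,
        0.00158592]), 'joint_torque': array([ 8.44604097e-05, -7.21029639e+01, -6.22741628e+01,  7.80231622e-02,
        1.84987817e-02, -3.49778873e-05]), 'tcp_pos': array([0.18641821, 0.64875442, 0.21865249]), 'orientation': array([ 0.21961736,  1.55961015, -0.21963132]), 'wrist_force': array([ 0.88545075, -0.60843952, -0.92740693]), 'moment': array([ 0.01544232, -0.02265258,  0.03054494]), 'width': 0.09334144603804152}
```

View pics/scene0.png

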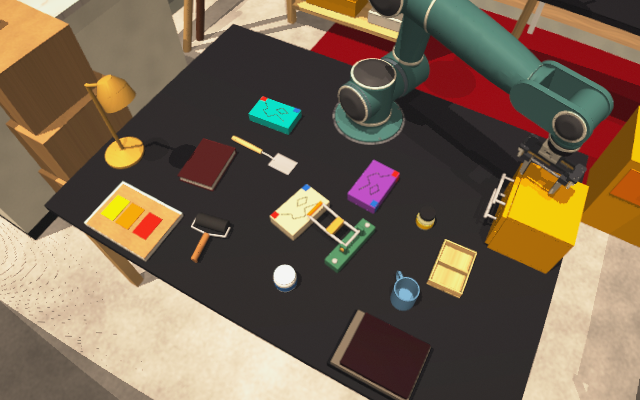

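View pics/side0.png

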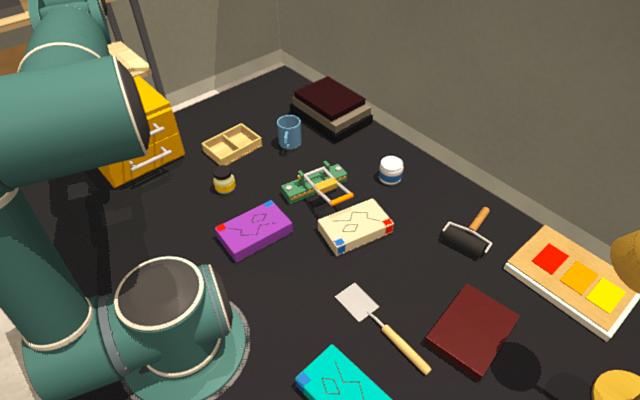

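The scene view shows the beige stone at about (300,210) px, with the hold-down (orange handle near (320,213)) over its front, and the stop at (350,245). The side view agrees. The networks' positions match: stone (0.530,-0.006), stop (0.553,0.176), direction about 78°. The purple and turquoise slabs are look-alikes. Next I grip the handle and swing it up.

```bash
cat >> h.py <<'E'
TH=np.radians(77.8); X=np.array([np.cos(TH),np.sin(TH),0]); Y=np.array([-np.sin(TH),np.cos(TH),0]); Z=np.array([0,0,1.])
S=np.array([.553,.176,0])
def st(x,y,z): return S+x*X+y*Y+z*Z
def bestyaw(p,yaws):
    q0=sensors.observe()['joint_pos']; c=[]
    for y in yaws:
        q=r.inverse_kinematics(p,down(y))
        if q is not None: c.append((np.abs(np.array(q)-q0).max(),y))
    return min(c)[1]
def sf(v): return np.round([v@X,v@Y,v[2]],4)   # world vector to stop axes
def stat(tag=''):
    o=sensors.observe(); print(tag,'t %.2f'%o['t'],'tcp',sf(np.array(o['tcp_pos'])-S),'F',sf(np.array(o['wrist_force'])).round(1),'w %.4f'%o['width']); return o
E
python3 - <<'E'
from h import *
h=(np.array([.529,.0548,0])*2+st(-.125,0,0))/3; h[2]=.082
print('handle',sf(h-S))
y=bestyaw(h+Z*.1,[TH,TH-np.pi]); print('yaw',y)
set_gripper(.05,20)
r.reach(h+Z*.08,down(y)); stat()
r.movel(h-Z*.019,.15); stat()
set_gripper(0.0,20); o=stat('gripped')
g=np.array(o['tcp_pos'])+Z*.019
H=h+X*.155-Z*.02; 
R=np.hypot(.155,.02)
for a in np.linspace(0,1.45,11)[1:]:
    A=a+.13; p=H-X*R*np.cos(A)+Z*(R*np.sin(A)-.019)
    r.movel(p,.13)
    if a>.1 and abs(a%.435)<.01 or a>1.4 or a<.3: stat('%.2f'%a)
p=optics.grab_frame('side'); save(p,'up.png')
E
```

```text
handle [-0.124  -0.0014  0.082 ]
yaw 1.3578661580515883
 t 4.80 tcp [-0.1234 -0.0014  0.1621] F [-0.5 -0.7 -0.1] w 0.0496
 t 5.61 tcp [-0.1238 -0.0019  0.064 ] F [ 0.2 -0.9  0.4] w 0.0500
gripped t 6.29 tcp [-0.1266 -0.0015  0.0631] F [-23.9   1.7   5.1] w 0.0132
0.14 t 6.62 tcp [-0.1221 -0.0015  0.0861] F [-26.8   3.2   6.7] w 0.0132
0.29 t 6.94 tcp [-0.1147 -0.0015  0.1078] F [-30.2   5.5  11.8] w 0.0134
1.45 t 9.54 tcp [ 0.0331 -0.0017  0.1998] F [ 1.7 -1.3  8.1] w 0.0131
```

View pics/up.png

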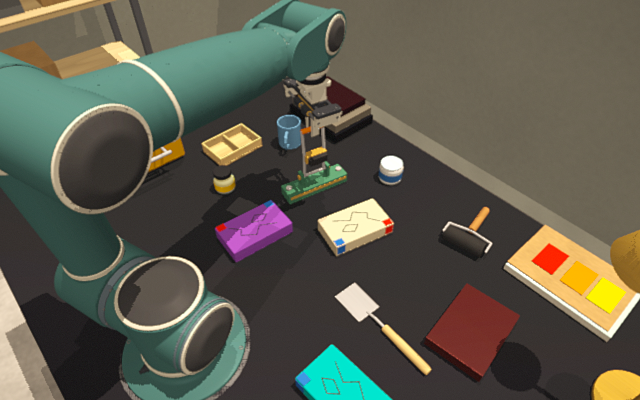

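The side view shows the hold-down upright (about (315,160) px) and the stone undisturbed. I release it, move behind the stone, measure stone and stop again now that they are unobstructed, and make the first red push.

```bash
cat >> h.py <<'E'
PTS={'stone_center':(0,0),'stone_front':(.055,0),'red_corner':(-.055,-.075),'blue_corner':(-.055,.075)}
def pose(guess,cams=('scene','side'),tol=.045,verbose=True):
    """guess (x,y,th) in stop frame -> fitted pose from networks"""
    A=[];B=[];T=[]
    gx,gy,gt=guess
    for c in cams:
        p=optics.grab_frame(c)
        for k,m in PTS.items():
            e=np.array([gx+m[0]*np.cos(gt)-m[1]*np.sin(gt),gy+m[0]*np.sin(gt)+m[1]*np.cos(gt)])
            C=[(np.linalg.norm(sf(world(p,d['at'])-S)[:2]-e),sf(world(p,d['at'])-S)) for d in optics.place_of(p,k) if d['confidence']>.2]
            C=[c_ for c_ in C if c_[0]<tol and abs(c_[1][2]-.02)<.015]
            if C: b=min(C,key=lambda q:q[0])[1]; A.append(m);B.append(b[:2]);T.append(c[:2]+k[:8])
    A=np.array(A);B=np.array(B);a=A-A.mean(0);b=B-B.mean(0)
    t=np.arctan2((a[:,0]*b[:,1]-a[:,1]*b[:,0]).sum(),(a*b).sum())
    Rm=np.array([[np.cos(t),-np.sin(t)],[np.sin(t),np.cos(t)]]); c=B.mean(0)-Rm@A.mean(0)
    res=np.linalg.norm(A@Rm.T+c-B,axis=1)
    if verbose: print('pose x %.4f y %.4f th %.3f  front x %.4f y %.4f n %d res %s'%(c[0],c[1],t,c[0]+.055*np.cos(t),c[1]+.055*np.sin(t),len(A),(res*1000).round(1)))
    return np.array([c[0],c[1],t])
def loc(ps,m):
    x,y,t=ps; return np.array([x+m[0]*np.cos(t)-m[1]*np.sin(t),y+m[0]*np.sin(t)+m[1]*np.cos(t)])
E
python3 - <<'E'
from h import *
set_gripper(.05,20)
stat('rel')
o=sensors.observe(); p=np.array(o['tcp_pos']); r.movel(p+Z*.06,.2)
set_gripper(0,50)
r.movel(st(-.32,-.09,.12),.25,down(TH)); stat()
ps=pose((-.182,-.015,0))
for c in ['scene','side']:
    p=optics.grab_frame(c)
    for q in ['stop','hinge','handle']:
        print(c,q,[(sf(world(p,d['at'])-S),round(d['confidence'],2)) for d in optics.place_of(p,q)[:2]])
    if c=='scene': save(p,'scene1.png')
    for d in optics.silhouettes(p,'stop')[:1]:
        np.save(c+'_stop.npy',d['mask'])
        np.savez(c+'_cal.npz',**{k:p[k] for k in ['fx','fy','cx','cy','k1','R','t']})
E
```

```text
rel t 10.37 tcp [ 0.0324 -0.0014  0.1993] F [ 0.3 -0.2  0.4] w 0.0497
 t 13.44 tcp [-0.3192 -0.09    0.1205] F [ 0.6 -0.6  0.2] w 0.0007
pose x -0.1816 y -0.0150 th -0.047  front x -0.1267 y -0.0176 n 8 res [4.  3.5 5.2 0.5 2.7 1.4 0.8 3.9]
scene stop [(array([-0.0003, -0.0014, -0.0027]), 0.84)]
scene hinge [(array([ 0.0324, -0.0036,  0.0615]), 0.6)]
scene handle [(array([0.0337, 0.    , 0.2175]), 0.87)]
side stop [(array([-0.0049, -0.0025,  0.0005]), 0.92)]
side hinge [(array([0.0245, 0.0014, 0.0666]), 0.92)]
side handle []
```

View pics/scene1.png

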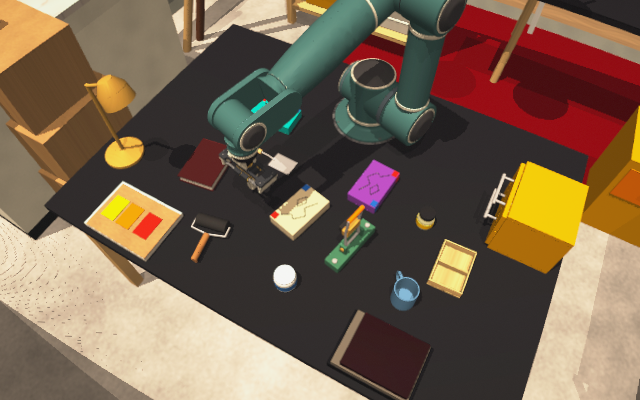

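```bash
python3 - <<'E'
import numpy as np, cv2
for c in ['scene','side']:
    m=np.load(c+'_stop.npy'); k=np.load(c+'_cal.npz')
    v,u=np.nonzero(m); 
    a=np.stack([(u-k['cx'])/k['fx'],(v-k['cy'])/k['fy']],1); b=a.copy()
    for _ in range(5): b=a/(1+k['k1']*(b**2).sum(1,keepdims=True))
    d=np.c_[b,np.ones(len(b))]@k['R']; C=-k['R'].T@k['t']
    P=(C+d*((.034-C[2])/d[:,2])[:,None])[:,:2]
    h=cv2.convexHull((P).astype(np.float32))[:,0]; e=np.roll(h,-1,0)-h; L=np.linalg.norm(e,axis=1)
    i=np.argsort(-L)[:5]
    print(c,len(u),'rect',cv2.minAreaRect(P.astype(np.float32)))
    for j in i: print(' edge len %.3f normal-deg %.2f'%(L[j],(np.degrees(np.arctan2(e[j,1],e[j,0]))-90)%180), h[j])
E
```

```text
scene 1445 rect ((0.541657567024231, 0.19265258312225342), (0.10295604914426804, 0.2490466684103012), 79.21199035644531)
 edge len 0.125 normal-deg 96.96 [0.52425563 0.14481857]
 edge len 0.107 normal-deg 79.21 [0.60910517 0.23220508]
 edge len 0.093 normal-deg 141.23 [0.47044724 0.25096476]
 edge len 0.061 normal-deg 75.46 [0.6683265  0.21684831]
 edge len 0.053 normal-deg 71.53 [0.4154676  0.17243995]
side 1358 rect ((0.5512003302574158, 0.19942858815193176), (0.10729007422924042, 0.21218249201774597), 77.00763702392578)
 edge len 0.072 normal-deg 59.56 [0.6197159  0.21469805]
 edge len 0.068 normal-deg 77.01 [0.46021926 0.16536602]
 edge len 0.068 normal-deg 99.80 [0.5455044  0.25579724]
 edge len 0.043 normal-deg 48.48 [0.65218437 0.18595007]
 edge len 0.032 normal-deg 80.89 [0.5744278  0.14156798]
```

```bash
cat >> h.py <<'E'
HF=.0175
def pivot_pose(ps,th,side,d=.125):
    """stone pose after turning to th about a point d to the other side; side=-1 red, +1 blue"""
    P=loc(ps,(0,-side*d)); return np.array([P[0]-(-np.sin(th))*(-side*d),P[1]-np.cos(th)*(-side*d),th])
def tip(ps,side,back=0,lat=.073):
    return loc(ps,(-.055-HF-back,side*lat))
def go(xy,z=.014,v=.15): r.movel(st(xy[0],xy[1],z),v,down(TH))
def push(ps,side,th,d=.125,n=4,v=.07):
    for t in np.linspace(ps[2],th,n+1)[1:]:
        q=pivot_pose(ps,t,side,d); go(tip(q,side),v=v)
    stat('pushed'); return q
E
python3 - <<'E'
from h import *
ps=np.array([-.1816,-.0150,-.047])
go(tip(ps,-1,.04),.08,.25); go(tip(ps,-1,.03),.014,.15); stat()
q=push(ps,-1,.12)
ps=pose(q)
q=push(ps,-1,.20,n=2)
ps=pose(q)
E
```

```text
t 15.37 tcp [-0.2878 -0.0838  0.0152] F [-0.4  0.2  0.3] w 0.0008
pushed t 16.89 tcp [-0.2239 -0.0953  0.014 ] F [-0.   0.2  0.1] w 0.0003
pose x -0.1672 y -0.0119 th 0.213  front x -0.1134 y -0.0003 n 8 res [2.8 0.8 6.  2.5 2.2 1.9 3.3 2.1]
pushed t 17.89 tcp [-0.2253 -0.0981  0.014 ] F [ 0.4 -0.5 -0.2] w 0.0003
pose x -0.1672 y -0.0114 th 0.205  front x -0.1134 y -0.0001 n 8 res [2.  3.2 2.7 1.8 1.6 4.6 0.6 2.7]
```

```bash
cat >> h.py <<'E'
def swap(ps,side):
    """move behind the stone from the other corner to this one"""
    o=sf(np.array(sensors.observe()['tcp_pos'])-S)
    b=tip(ps,side,.022); x=min(b[0],tip(ps,-side,.022)[0],o[0]-.015)
    go((x,o[1]),v=.2); go((x,b[1]),v=.25); go(b,v=.2)
def swing(ps,side,th,d=.08,d2=None):
    swap(ps,side); 
    q=push(ps,side,ps[2]+.65*(th-ps[2]),d); p1=pose(q)
    if (th-p1[2])*side<-.02: q=push(p1,side,th,d,n=2); p1=pose(q)
    return p1
E
python3 - <<'E'
from h import *
ps=np.array([-.1672,-.0117,.208])
ps=swing(ps,1,-.20)
ps.tofile('ps.bin')
E
```

```text
pushed t 21.28 tcp [-0.2142  0.0669  0.014 ] F [-0.7 -0.2 -0.5] w 0.0005
pose x -0.1505 y -0.0097 th -0.130  front x -0.0959 y -0.0168 n 7 res [3.2 2.4 4.6 2.2 3.9 3.2 2.8]
pushed t 22.32 tcp [-0.2015  0.0754  0.014 ] F [-0.9  1.1 -0.3] w 0.0005
pose x -0.1452 y -0.0097 th -0.223  front x -0.0916 y -0.0219 n 8 res [1.6 2.9 3.  2.2 0.8 2.6 1.7 1.8]
```

```bash
sed -i 's/lat=.073/lat=.062/; s/def swing(ps,side,th,d=.08/def swing(ps,side,th,d=.065/' h.py
python3 - <<'E'
from h import *
ps=np.fromfile('ps.bin')
ps=swing(ps,-1,.23)
ps.tofile('ps.bin')
if ps[2]>.18 and ps[0]>-.127:
    ps=swing(ps,1,-.20); ps.tofile('ps.bin')
E
```

```text
pushed t 25.63 tcp [-0.1941 -0.0781  0.014 ] F [-0.4  0.1 -0.9] w 0.0003
pose x -0.1272 y -0.0134 th 0.093  front x -0.0725 y -0.0083 n 8 res [4.7 4.1 5.  3.4 1.5 3.  1.4 1.7]
pushed t 26.75 tcp [-0.1748 -0.0888  0.014 ] F [-0.  -0.5 -0.1] w 0.0003
pose x -0.1185 y -0.0156 th 0.248  front x -0.0652 y -0.0021 n 8 res [2.7 2.6 4.9 4.2 1.3 1.6 1.8 1.1]
pushed t 30.00 tcp [-0.1694  0.0514  0.014 ] F [-1.5 -0.3  0.3] w 0.0004
pose x -0.1003 y -0.0122 th -0.066  front x -0.0455 y -0.0159 n 7 res [2.9 3.5 5.  4.2 3.  2.8 2.7]
pushed t 31.12 tcp [-0.1504  0.0618  0.014 ] F [-0.4  0.4 -0.2] w 0.0003
pose x -0.0910 y -0.0093 th -0.235  front x -0.0375 y -0.0221 n 7 res [4.8 3.3 6.8 3.6 0.7 1.9 3. ]
```

```bash
python3 - <<'E'
from h import *
ps=np.fromfile('ps.bin')
ps=swing(ps,-1,.10); ps.tofile('ps.bin')
ps=swing(ps,1,-.03); ps.tofile('ps.bin')
E
```

```text
pushed t 34.21 tcp [-0.1505 -0.0718  0.014 ] F [ 0.4 -0.  -0.1] w 0.0004
pose x -0.0782 y -0.0138 th -0.004  front x -0.0232 y -0.0140 n 8 res [4.6 2.1 5.9 5.5 2.8 5.8 3.9 3.9]
pushed t 35.26 tcp [-0.1373 -0.0823  0.014 ] F [-0.8 -0.1  1.2] w 0.0008
pose x -0.0725 y -0.0157 th 0.120  front x -0.0179 y -0.0091 n 8 res [4.9 3.2 5.  1.4 3.5 1.8 1.3 3.2]
pushed t 38.22 tcp [-0.14    0.0452  0.014 ] F [-1.9 -0.2  1.5] w 0.0006
pose x -0.0652 y -0.0155 th -0.004  front x -0.0102 y -0.0157 n 7 res [3.3 2.9 2.6 3.2 1.6 2.6 2.9]
pushed t 39.22 tcp [-0.1342  0.0487  0.0139] F [-3.6 -0.7 -0.3] w 0.0003
pose x -0.0634 y -0.0141 th -0.041  front x -0.0085 y -0.0163 n 7 res [4.3 1.3 4.5 3.2 2.5 0.4 2.8]
```

```bash
cat >> h.py <<'E'
def press(ps,side,lat,F=22,maxd=.03):
    x,y=tip(ps,side,.008,lat); log=[]
    o=sf(np.array(sensors.observe()['tcp_pos'])-S)
    go((min(o[0],x)-.015,o[1]),v=.2); go((x-.01,y),v=.25); go((x,y),v=.1)
    for i in range(int(maxd/.0015)):
        x+=.0015; go((x,y),v=.05); f=sf(np.array(sensors.observe()['wrist_force']))[0]; log.append(round(f))
        if f<-F: break
    stat('press %d'%side); print(log)
E
python3 - <<'E'
from h import *
ps=np.fromfile('ps.bin')
press(ps,-1,.062)
press(np.array([-.06,ps[1],0]),1,.062)
ps=pose((-.06,ps[1],0)); ps.tofile('ps.bin')
E
```

```text
press -1 t 44.63 tcp [-0.1266 -0.0728  0.014 ] F [-25.4   0.    3.4] w 0.0004
[0, 0, 0, 0, 0, -2, -4, -4, -4, -5, -4, -5, -4, -15, -25]
press 1 t 48.33 tcp [-0.1279  0.0483  0.014 ] F [-27.1   5.4   9.2] w 0.0001
[0, 0, 0, 0, 0, 0, -4, -5, -13, -27]
pose x -0.0554 y -0.0115 th -0.001  front x -0.0004 y -0.0115 n 7 res [1.3 3.2 4.5 1.3 1.4 2.7 2.9]
```

```bash
python3 - <<'E'
from h import *
go((-.138,.048),v=.15); go((-.138,-.012),v=.2)
x=-.131; L=[]
go((x,-.012),v=.1)
while x<-.118:
    x+=.0015; go((x,-.012),v=.05); f=sf(np.array(sensors.observe()['wrist_force']))[0]; L.append(round(f))
    if f<-24: break
stat('centre'); print(L)
go((-.16,-.012),v=.15); go((-.17,-.01),.14,.3); go((-.14,-.002),.27,.3); set_gripper(.05,20)
go((.032,-.0014),.27,.25); go((.032,-.0014),.199,.15)
set_gripper(0,20); stat('grip')
R=np.hypot(.155,.02); o=sf(np.array(sensors.observe()['tcp_pos'])-S)
for a in [1.4,1.25,1.1,.95,.8,.65,.5,.35,.22,.13,.08]:
    A=a+.13; p=(.0284-R*np.cos(A),-.0014); go(p,.062+R*np.sin(A)-.019,.11)
stat('low')
while a>.03:
    a-=.01; A=a+.13; go((.0284-R*np.cos(A),-.0014),.062+R*np.sin(A)-.019,.05)
    f=np.array(sensors.observe()['wrist_force'])[2]; print('%.2f Fz %.1f'%(a,f))
    if f>4: break
p=optics.grab_frame('scene'); save(p,'low.png'); stat()
E
```

```text
centre t 51.02 tcp [-0.127 -0.012  0.014] F [-34.    4.1   9. ] w 0.0002
[0, 0, -7, -21, -34]
grip t 55.67 tcp [ 0.032  -0.0014  0.1991] F [ 0.9 -0.7  1.3] w 0.0134
low t 59.34 tcp [-0.1251 -0.001   0.0739] F [ 1.9 -2.9 -3.7] w 0.0132
0.07 Fz 3.4
0.06 Fz 11.4
 t 59.89 tcp [-0.1252 -0.0014  0.0731] F [-1.6  5.5 13.2] w 0.0130
```

View pics/low.png

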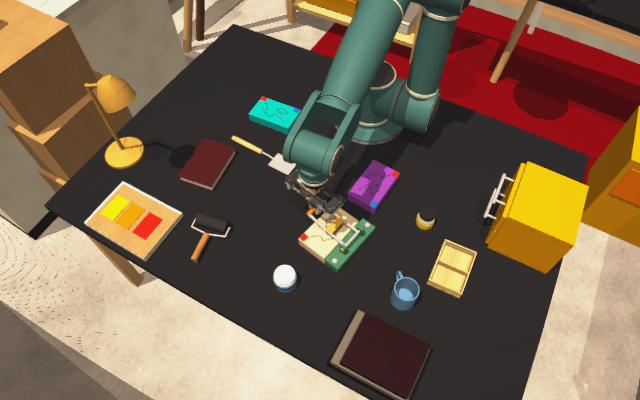

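The picture shows the hold-down lowered onto the stone, about (335,228) px, with the stone flush against the green stop. Next I release it, retreat, check and hand in.

```bash
python3 - <<'E'
from h import *
set_gripper(.045,20); stat('open')
o=sf(np.array(sensors.observe()['tcp_pos'])-S); go((o[0],o[1]),.17,.12); go((o[0]-.06,o[1]),.26,.25); stat()
ps=pose((-.056,-.012,0))
p=optics.grab_frame('side'); save(p,'end.png')
print([(sf(world(p,d['at'])-S)) for d in optics.place_of(p,'handle')])
E
```

```text
open t 60.61 tcp [-0.1251 -0.0014  0.0725] F [-0.7  0.2  0.7] w 0.0450
 t 62.15 tcp [-0.1851 -0.0013  0.259 ] F [1.3 0.7 0.2] w 0.0446
pose x -0.0549 y -0.0119 th -0.006  front x 0.0001 y -0.0123 n 8 res [3.1 2.8 3.3 3.4 2.  3.7 2.6 2.5]
[array([-0.1261,  0.0002,  0.0954])]
```

View pics/end.png

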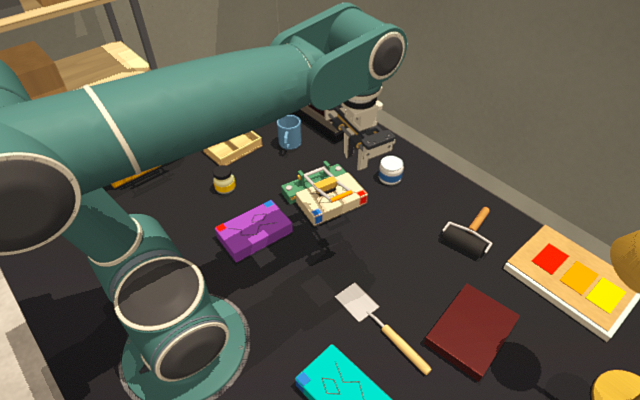

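The side view shows the stone flush at the stop, about (330,195) px, with the hold-down resting on it. The gripper is clear and the bystanders are unmoved.

```bash
python3 -c "
from h import *
r.job_done(); print(sensors.observe()['t'])"
```

```text
the job is handed in; nothing more can be done
the job is handed in; nothing more can be done
```

The job is handed in at about 62–63 s of the 72 s allowed. The stone is home against the stop and the hold-down is resting on it. No verdict was reported, so the results below are from my own checks.

- **Hold-down up:** I commanded it to about 1.45 rad, and it stayed up when released.
- **Walking the stone:** the red and blue pushes swung it to about +0.21, −0.22, +0.25, −0.24, +0.12 and −0.04 rad from straight. At the second, third and fourth swings the centre had moved about 36, 63 and 91 mm from its start.
- **Squaring up:** I pressed it home at red, blue and centre until the force rose sharply, to 25, 27 and 34 N.
- **Hold-down lowered:** it went down under control until the pad took load at about 0.06 rad, then I released it.

**Last checks:**
- **Stone:** its front measured 0.1 mm from the stop face, angle −0.006 rad, and 12 mm off centre.
- **Handle:** one camera put it about 95 mm up, against roughly 92 mm expected. That is within the networks' 4 mm accuracy.
- **Surroundings:** the gripper was clear and the bystanders looked unmoved in the picture.

**Disagreements and limits:**
- **Turning point:** the stone turned about a point only about 55–60 mm from its centre, not the stated 100–150 mm, so it needed two extra swings.
- **Stop direction:** it is known only to about 1° (77–79°), so squareness rests mainly on the presses against the stop.
- **Pad force:** I could not measure the pad's force on the stone after letting go.

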